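Seat the toothed tool rest and bring the lapping wheel down

TASK

Set up the grinder for lapping: stand the brass toothed tool rest in the grinder's slotted block with every tooth in its own slot, and press it down until it is fully home, its bar flush on the block. Feel for the slots gently and never lean on the rest with more than about 40 N. Only then push the cast-iron lever all the way down to lower the wheel, leaving the rest home and the other things on the bench where they lie.

Things in the scene. Friction and masses are not known exactly. Their poses are not given: they have to be found in the camera images.
- grinder: The cast-iron nib grinder, fixed to the bench. Origin on the bench, under the middle of the saddle that carries the slotted block; x points from the slotted block to the wheel, y along the row of slots, z up. Lever at y = -150 mm. Metal on metal is hard: touch down on the block at 10 mm/s or slower, as knocks count as force too.
- saddle (a point): Nominal middle of the steel slotted block's flat top, 42 mm above the bench; axes as the grinder's. Block 38 (x) by 90 mm (y); five slots in a row along y, pitch 13 mm, each 6 wide (y), 24 long (x). CAUTION: the block was clamped by eye; its true middle is 2 to 11 mm from this point towards +y (away from the lever), in no listed pose: see or feel it. It stays put. Solid block ends stop a rest one slot out.
- ejector_top (a point): Nominal middle of the ejector bar's top as built, down inside the slots, 5 mm below the block's top (37 mm above the bench), fixed point. The teeth meet the bar there: it resists with about 8 N, sinks up to 11 mm and stays where it is pushed. The teeth need it 9 mm down; the rest's weight does not move it.
- wheel_axis (a point): Point on the flat wheel's axis, at the grinder's x = 150 mm, y = 0, 86 mm above the bench, fixed. The wheel is 120 mm across; its flat top is 96 mm above the bench when raised, 76 mm when down, with a hub 6 mm higher.
- rest_tab (a point): The brass tool rest, 0.26 to 0.43 kg, on its teeth; centre of its upright grip tab, 43 mm above the tooth tips. Tab 12 (x) by 40 (y) by 34 mm high. Under it a bar 20 (x) by 76 (y) by 12 high; under that five teeth in a row along y, pitch 13, each 4 (y) by 20 (x), 14 long. z up. Same if turned half round. Home, this point is 29 mm above the block's top.
- lever (a joint): The cast-iron lever's angle in rad: 0 is up (wheel raised), 0.7 is fully down on its stop (wheel lowered). It stays where it is left. About 7 N pressed down on the grip bar moves it.
- lever_grip (a point): Middle of the lever's grip bar: round, 20 mm thick, 56 mm long along the grinder's y. The lever points from its pivot (grinder x = 95, y = -150, z = 75 mm) towards the grinder's -x; the grip is 130 mm from the pivot, 0.6 rad above level at joint 0 and 0.1 rad below level at 0.7.
- pen_mid (a point): Bystander: closed mottled brown hard rubber pen lying flat, 136 mm long (x), 14 mm thick; its centre.
- dividers_mid (a point): Bystander: steel dividers lying flat, 130 mm long (x), 60 mm wide at the points, 10 mm high; near its centre.
- wedge_mid (a point): Bystander: flat brass feed wedge, 60 by 24 mm, 4 to 12 mm high in steps; near its centre.
- loupe_mid (a point): Bystander: round loupe, 75 mm across, 12 mm high, with a horn handle 85 mm long towards its -x; centre of the lens.
- paste_mid (a point): Bystander: closed jar of paste, 54 mm across, 55 mm high; its centre.
- spare_mid (a point): Bystander: spare flat steel wheel, 90 mm across, 12 mm high; its centre.
Things that resemble listed ones, but are neither listed nor needed, are in the scene too. Of the things like the part that bears rest_tab, leave any that is blue, purple or turquoise; of the rest the smaller one is meant.

How it is judged:
By the outcome, as a careful person would: the job done as asked, in the order asked, and still so for the second after the job is handed in, with the robot touching nothing.
It also fails if it takes over 64 s, if anything falls off the work surface, if the arm or the gripper's body presses on something with over 40 N, if the wrist force passes 120 N, or if a joint passes its speed limit or range.

ROBOT

A 6-joint arm with a two-finger parallel gripper is mounted at the origin on the work surface. World frame = base frame: x ahead of the robot, y to its left, z up, the work surface at z = 0. Lengths are in m, angles in rad, forces in N, time in s.
With the tool pointing down it reaches from about 0.425 to 0.925 m from the base axis. Payload 12.5 kg.
Tool frame: the origin (TCP) lies between the finger pads; the fingertips stand 19 mm ahead of it and the grasp point (between the pads) is the TCP; z points along the fingers, x is the direction in which the jaws open and shut, and the axes are right-handed (so a half turn about z gives the same grasp; the last joint's range is limited). The gripper opens to 85 mm and grips with 20 to 120 N. Pads are 22 mm wide; open, the fingers measure 114 mm over their backs; the gripper's body (76 mm by 85 mm) begins 54 mm behind the grasp point. The pads swing forward as they close: fully open they stand 13 mm farther back than shut.
Start: joints at [-0.106, 0.491, 1.559, -0, 1.092, -0.106], TCP at [0.625, 0, 0.25] pointing down, gripper open.
Joint ranges: [-3.1, 3.1], [-0.84, 2.19], [0.05, 2.79], [-1.13, 4.28], [0.06, 2.93], [-2.69, 2.69]. Speed limits (rad/s): [2.22, 2.22, 2.79, 3.14, 3.14, 3.14].

INTERFACE

Orientations are given as [roll, pitch, yaw] about the fixed x, y, z axes, in that order (R = Rz(yaw) Ry(pitch) Rx(roll)).
In Python, from plant import manip gives the robot as it stands. Calls block until the motion is done:
- manip.movep(position, orientation): joint-space move of the TCP to a pose.
- manip.servo_line(position, speed=0.15, orientation=None, force_limit=None): straight line of the TCP; orientation=None keeps the orientation; speed is the mean speed in m/s. With force_limit (N) it stops when the force on the tool has changed by that much, and returns True; else False.
- manip.movej(angles): joint-space move.
- manip.gripper_to(opening, f_grip=None): finger opening in m; f_grip is the grip in N (None keeps the last); returns when the fingers have stopped.
- manip.pause(seconds).
- manip.ik(position, orientation): joint angles nearest the present ones, or None.
- manip.observe(): the state.
- manip.capture(name): name is "scene" or "side" or "wrist"; returns the picture (400x640x3 uint8, red, green, blue); there is no depth.
- manip.calibration(name): a dict with "vfov" (degrees; the focal length in pixels is half the picture's height over the tangent of half this angle, whatever the lens; pixels are square), "cx", "cy" (the principal point, pixels), "dist_coeffs" ([k1, k2, p1, p2, k3] as OpenCV has them; the pictures are not rectified), "eye" and "rotation" of the camera in the world; the wrist camera has in their place "hand_eye" (4x4, takes a point from camera to tool coordinates, whose origin is the TCP and whose axes are the tool frame's). Camera axes: x right, y down, z forward; pixel columns grow to the right and rows downward; lengths in m; the calibration is good to about 2 mm. A picture is of the moment at which its call begins: read the wrist's pose just before it. calibration takes no time and is no camera call.
A pose or a line that the arm cannot do raises manip.Unreachable and nothing moves.
- manip.hand_in(): hands the job in, once; it reports no verdict.
The state is a dict: "time": time; "qpos": joint angles; "qvel": joint speeds; "effort": joint torques, N m; "eef_pos": TCP position; "eef_rot": TCP orientation; "wrist_force": force on the tool from outside, world axes, zero at the start; "wrist_torque": the same for the moment, N m; "opening": finger opening in m.
Only numpy, scipy, OpenCV 4.12 (cv2) and the standard library are available. Lean on these libraries where they do the work, as an engineer would, in place of code of your own. Each camera call takes 0.05 s, during which the arm holds its last target. There are 200 camera calls.

## Working session

There is one attempt and no reset: what is moved stays moved. The work goes in short steps, each a Python script; the robot and the scene stay as the last script left them, time stands still between calls to the robot, and variables do not carry over. Pictures are saved under pics/ and viewed, about 8 in all and at most 12, crops included, and the job is handed in when it is done.

```bash
ls; mkdir -p pics; cat > h.py <<'E'
import numpy as np, cv2
from plant import manip as m
def rgb2png(n,im): cv2.imwrite('pics/'+n+'.png', cv2.cvtColor(im,cv2.COLOR_RGB2BGR))
def K(c):
    f=200/np.tan(np.radians(c['vfov'])/2); return np.array([[f,0,c['cx']],[0,f,c['cy']],[0,0,1.]])
from scipy.spatial.transform import Rotation as R
def campose(name,c,st=None):
    if name!='wrist': return np.array(c['rotation']),np.array(c['eye'])
    H=np.array(c['hand_eye']); r=np.array(st['eef_rot']); Rt=r if r.shape==(3,3) else R.from_euler('xyz',r).as_matrix()
    return Rt@H[:3,:3], Rt@H[:3,3]+np.array(st['eef_pos'])
def rays(name,px,st=None):
    c=m.calibration(name); Rc,e=campose(name,c,st)
    u=cv2.undistortPoints(np.array(px,float).reshape(-1,1,2),K(c),np.array(c['dist_coeffs'],float)).reshape(-1,2)
    return e,(Rc@np.c_[u,np.ones(len(u))].T).T
def plane(name,px,z,st=None):
    e,d=rays(name,px,st); return e+d*((z-e[2])/d[:,2])[:,None]
def project(name,P,st=None):
    c=m.calibration(name); Rc,e=campose(name,c,st)
    q=(np.atleast_2d(P)-e)@Rc
    return cv2.projectPoints(q,np.zeros(3),np.zeros(3),K(c),np.array(c['dist_coeffs'],float))[0].reshape(-1,2)
E
python3 - <<'E'
from h import *
st=m.observe(); print(st)
for n in ('scene','side','wrist'):
    rgb2png(n+'0',m.capture(n)); print(n,m.calibration(n))
E
```

```text
pics
{'time': 0.0, 'qpos': array([-1.05605633e-01,  4.91589522e-01,  1.55947740e+00, -2.37085178e-05,
        1.09171472e+00, -1.05606738e-01]), 'qvel': array([-0.00079594, -0.00092993,  0.00228552, -0.0002866 ,  0.00042251,
        0.0015073 ]), 'effort': array([-2.53899279e-04, -6.18447447e+01, -2.61596632e+01, -1.41405640e-04,
        4.01603000e-03, -9.44706159e-06]), 'eef_pos': array([6.24780242e-01, 3.74997236e-05, 2.49699493e-01]), 'eef_rot': array([-3.14148823e+00,  1.18458256e-03,  1.21087203e-05]), 'wrist_force': array([0.3664732 , 0.16767919, 0.07701227]), 'wrist_torque': array([-0.04100425, -0.01056205, -0.04986467]), 'opening': 0.08539439398511801}
scene {'vfov': 42.25936915976655, 'cx': 316.2917326557988, 'cy': 195.2841942314229, 'dist_coeffs': array([-0.05802288,  0.        ,  0.        ,  0.        ,  0.        ]), 'eye': array([1.15093998, 0.97001835, 1.01615699]), 'rotation': array([-2.21920231,  0.01330093,  2.52669208])}
side {'vfov': 47.55135103684373, 'cx': 316.82443303612325, 'cy': 198.3543012029815, 'dist_coeffs': array([-0.02899535,  0.        ,  0.        ,  0.        ,  0.        ]), 'eye': array([0.026562  , 0.90269541, 0.71329186]), 'rotation': array([-2.09875382, -0.01817292, -2.65359742])}
wrist {'vfov': 59.72562089555861, 'cx': 313.993308445798, 'cy': 202.17898344255607, 'dist_coeffs': array([0.00502028, 0.        , 0.        , 0.        , 0.        ]), 'hand_eye': array([[ 9.99999839e-01, -2.31313711e-04, -5.18873908e-04,
        -2.13497540e-04],
       [ 3.83278982e-04,  9.48869267e-01,  3.15669079e-01,
        -7.98823397e-02],
       [ 4.19324918e-04, -3.15669227e-01,  9.48869202e-01,
        -1.25074599e-01],
       [ 0.00000000e+00,  0.00000000e+00,  0.00000000e+00,
         1.00000000e+00]])}
```

```bash
sed -i "s/return np.array(c\['rotation'\]),/return R.from_euler('xyz',c['rotation']).as_matrix(),/" h.py
python3 - <<'E'
from h import *
print(project('scene',[[0.6,0,0],[0.6,0.3,0],[0.6,-.3,0]]))
a=cv2.imread('pics/scene0.png');b=cv2.imread('pics/side0.png')
cv2.imwrite('pics/s2.png',cv2.resize(a,(800,500)))
E
```

```text
[[283.1704499  243.76587956]
 [346.79635057 308.84933734]
 [234.30827568 193.58192571]]
```

View pics/scene0.png

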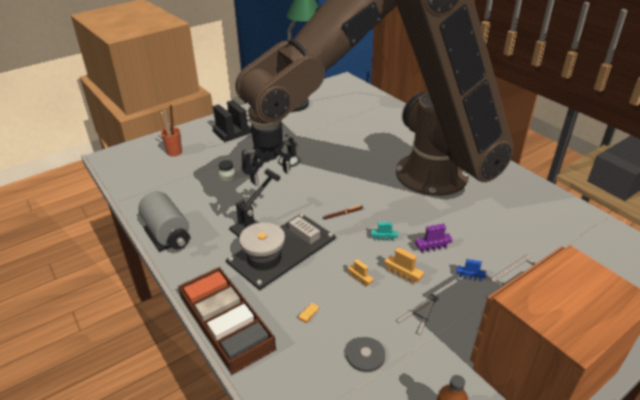

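View pics/side0.png

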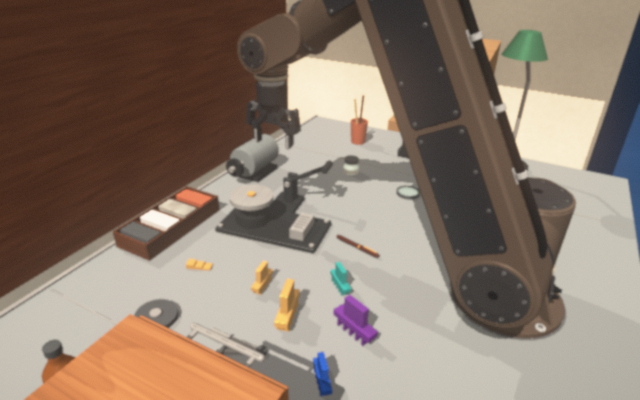

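```bash
python3 - <<'E'
from h import *
a=cv2.imread('pics/scene0.png');b=cv2.imread('pics/side0.png')
A=cv2.resize(a[165:295,225:435],None,fx=3.8,fy=3.8*.6/.6,interpolation=cv2.INTER_CUBIC)[:, :800]
cv2.imwrite('pics/c1.png',A); print(A.shape)
for n,im in (('scene',a),('side',b)):
    h=cv2.cvtColor(im,cv2.COLOR_BGR2HSV)
    mk=cv2.inRange(h,(12,130,120),(28,255,255))
    k,l,s,c=cv2.connectedComponentsWithStats(mk)
    for i in range(1,k):
        if 40<s[i,4]<2000 and 150<s[i,1]<330: 
            ys,xs=np.where(l==i)
            print(n,s[i],c[i].round(1),plane(n,[c[i]],.025).round(3), )
px={'wheel':([262,234],[252,197],.096),'block':([304,229],[302,227],.042),'grip':([270,180],[325,168],.148)}
for k,(p,q,z) in px.items(): print(k,plane('scene',[p],z).round(3),plane('side',[q],z).round(3))
E
```

```text
(494, 798, 3)
scene [556 180  26  17 113] [568.6 188.4] [[-0.274  0.347  0.025]]
scene [589 199  51  31 248] [615.6 214.1] [[-0.274  0.511  0.025]]
scene [385 248  38  35 688] [404. 265.] [[0.396 0.287 0.025]]
scene [348 260  25  25 296] [360.2 271.8] [[0.507 0.237 0.025]]
scene [149 278   8  12  54] [152.3 284. ] [[ 0.975 -0.046  0.025]]
scene [299 304  19  18 181] [308.  312.5] [[0.698 0.27  0.025]]
side [187 260  24   9 144] [197.9 264.8] [[0.668 0.274 0.025]]
side [253 263  19  30 251] [261.  278.1] [[0.51  0.241 0.025]]
side [275 280  23  50 641] [286.7 306.3] [[0.41  0.291 0.025]]
wheel [[0.677 0.025 0.096]] [[0.669 0.043 0.096]]
block [[0.541 0.022 0.042]] [[0.519 0.032 0.042]]
grip [[ 0.565 -0.112  0.148]] [[ 0.531 -0.119  0.148]]
```

View pics/c1.png

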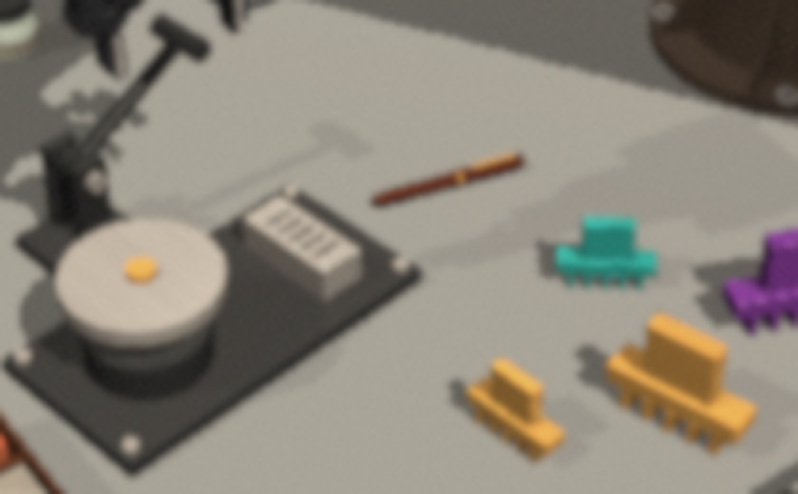

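The meant rest is the smaller yellow one, at scene (360,272). The larger yellow one at (404,265) is too big, and the turquoise (385,230), purple (433,238) and blue (471,269) ones are excluded. I'll look closer with the wrist camera.

```bash
python3 - <<'E'
from h import *
import pickle
S={}
m.movep([0.54,0.02,0.22],[np.pi,0,0]); m.pause(.3); S['b']=m.observe(); rgb2png('wb',m.capture('wrist'))
m.movep([0.51,0.22,0.22],[np.pi,0,0]); m.pause(.3); S['r']=m.observe(); rgb2png('wr',m.capture('wrist'))
pickle.dump(S,open('S.pkl','wb'));print(S['r']['time'],S['r']['eef_pos'],S['b']['eef_pos'],S['b']['eef_rot'])
A=np.vstack([cv2.imread('pics/wb.png')[:300],cv2.imread('pics/wr.png')[:300]]);cv2.imwrite('pics/c2.png',A)
E
```

```text
2.0833 [0.51038442 0.21903549 0.22001834] [0.54059629 0.01981179 0.21999067] [ 3.14154736e+00 -3.19763461e-04 -2.32393436e-04]
```

View pics/c2.png

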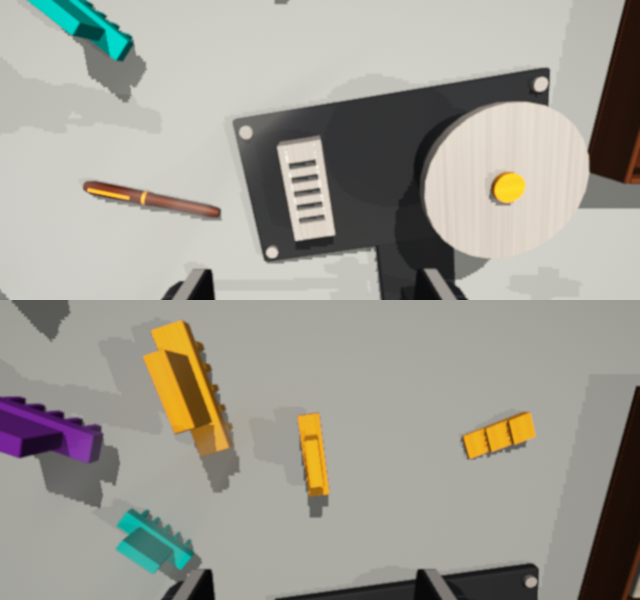

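```bash
python3 - <<'E'
from h import *
import pickle
S=pickle.load(open('S.pkl','rb'))
b=cv2.imread('pics/wb.png'); r=cv2.imread('pics/wr.png')
g=cv2.cvtColor(b,cv2.COLOR_BGR2GRAY)
# slots: dark blobs within block top
roi=np.zeros_like(g); cv2.fillPoly(roi,[np.array([[284,146],[318,142],[330,234],[298,238]])],255)
mk=((g<130)&(roi>0)).astype(np.uint8)
k,l,s,c=cv2.connectedComponentsWithStats(mk)
w=[c[i] for i in range(1,k) if s[i,4]>25]; print([(s[i].tolist()) for i in range(1,k)])
P=plane('wrist',w,.042,S['b']); print('slots',P.round(4)); print(np.linalg.norm(np.diff(P,axis=0),axis=1).round(4))
h=cv2.cvtColor(b,cv2.COLOR_BGR2HSV); y=cv2.inRange(h,(15,150,150),(32,255,255)); k,l,s,c=cv2.connectedComponentsWithStats(y)
for i in range(1,k):
    if s[i,4]>300: print('hub',c[i],plane('wrist',[c[i]],.100,S['b']).round(4))
# block top outline
br=cv2.inRange(g,170,255); br[:130]=0;br[245:]=0;br[:,:270]=0;br[:,345:]=0
cn=max(cv2.findContours(br,0,2)[0],key=cv2.contourArea); q=cv2.boxPoints(cv2.minAreaRect(cn)); print('block top',plane('wrist',q,.042,S['b']).round(4), cv2.minAreaRect(cn))
pl=plane('wrist',q,.042,S['b']).mean(0);print(pl)
# base plate corner screws at z~0.012
h=cv2.cvtColor(r,cv2.COLOR_BGR2HSV); y=cv2.inRange(h,(10,120,80),(32,255,255)); k,l,s,c=cv2.connectedComponentsWithStats(y)
for i in range(1,k):
    if s[i,4]>300:
        cn=cv2.findContours((l==i).astype(np.uint8),0,2)[0][0]; rc=cv2.minAreaRect(cn); q=cv2.boxPoints(rc)
        print('yel',s[i],rc, plane('wrist',q,.026,S['r']).round(4).tolist())
cv2.imwrite('pics/c3.png',np.hstack([cv2.resize(r[95:215,270:350],None,fx=5,fy=5,interpolation=2),cv2.resize(b[125:245,265:345],None,fx=5,fy=5,interpolation=2)]))
E
```

```text
[[289, 160, 27, 9, 132], [292, 174, 26, 8, 120], [295, 188, 25, 8, 112], [297, 202, 25, 7, 104], [300, 215, 24, 7, 96]]
slots [[ 0.5297  0.0346  0.042 ]
 [ 0.5319  0.0218  0.042 ]
 [ 0.534   0.0089  0.042 ]
 [ 0.5359 -0.004   0.042 ]
 [ 0.5381 -0.0168  0.042 ]]
[0.013 0.013 0.013 0.013]
hub [508.44413793 186.91724138] [[0.6822 0.0298 0.1   ]]
block top [[ 0.5083  0.0506  0.042 ]
 [ 0.5453  0.0563  0.042 ]
 [ 0.5598 -0.0331  0.042 ]
 [ 0.5194 -0.04    0.042 ]] ((305.90850830078125, 190.01431274414062), (96.3311767578125, 43.10202407836914), 81.11934661865234)
[0.53317864 0.00844969 0.042     ]
yel [ 143   20   88  136 6440] ((186.14480590820312, 89.80543518066406), (137.09072875976562, 60.00241470336914), 70.34617614746094) [[0.3614, 0.3392, 0.026], [0.41, 0.3541, 0.026], [0.4401, 0.2487, 0.026], [0.3861, 0.23, 0.026]]
yel [ 297  113   32   84 1785] ((312.9217224121094, 154.405029296875), (82.34288787841797, 22.125083923339844), 82.50414276123047) [[0.4946, 0.2746, 0.026], [0.5141, 0.2771, 0.026], [0.5246, 0.2012, 0.026], [0.5036, 0.1983, 0.026]]
yel [ 463  112   73   47 1895] ((499.2725830078125, 135.69850158691406), (27.947330474853516, 73.7536849975586), 68.68209075927734) [[0.6424, 0.2557, 0.026], [0.6999, 0.279, 0.026], [0.7135, 0.2562, 0.026], [0.6549, 0.2317, 0.026]]
yel [603 249  37 117 444] ((621.0, 307.0), (116.0, 36.0), 90.0) [[0.8008, 0.1426, 0.026], [0.8367, 0.1425, 0.026], [0.8786, -0.0028, 0.026], [0.8381, -0.0029, 0.026]]
```

View pics/c3.png

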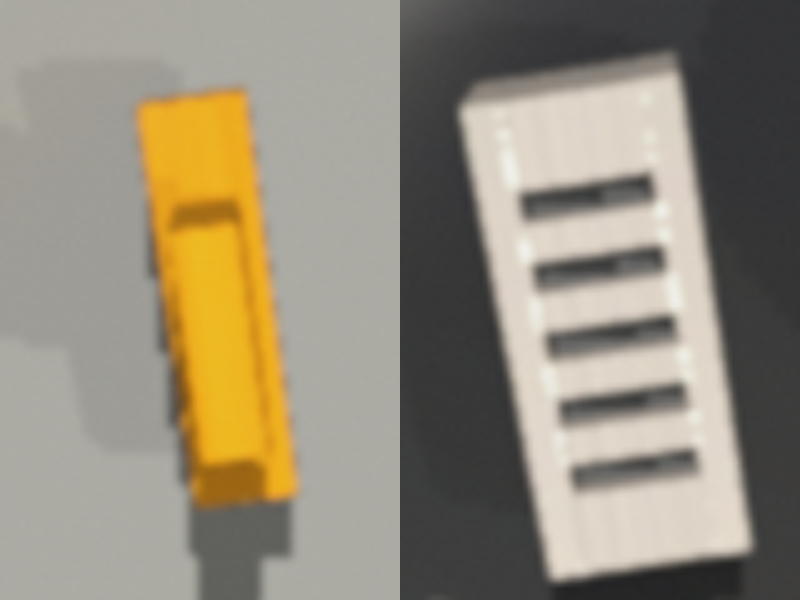

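```bash
python3 - <<'E'
from h import *
import pickle
S=pickle.load(open('S.pkl','rb'))
t=np.array([[168,230],[240,220],[192,468],[265,458]])/5.+[270,95]-.4
P=plane('wrist',t,.060,S['r']); print(P.round(4)); tc=P.mean(0)
d=P[:2].mean(0)-P[2:].mean(0); yaw=np.arctan2(-d[0],d[1]); print('tab',tc,np.linalg.norm(d),yaw)
bc=np.array([.5092,.2378]); c=(tc[:2]+bc)/2; yaw=(yaw+.1275)/2; print(c,yaw)
print('jar',plane('scene',[[227,168]],.05),'loupe',plane('side',[[407,192]],.006),'pen',plane('wrist',[[84,187],[220,212]],.007,S['b']))
o=[np.pi,0,yaw]
m.gripper_to(.05)
m.movep([*c,.13],o); m.servo_line([*c,.050],.08,force_limit=8)
m.gripper_to(0.0,50); m.pause(.3)
s=m.observe(); print(s['eef_pos'],s['eef_rot'],s['opening'],s['wrist_force'],s['time'])
f0=s['wrist_force'][2]
m.servo_line([*c,.13],.1); m.pause(.3); s=m.observe(); print(s['eef_pos'],s['opening'],s['wrist_force'][2]-f0)
pickle.dump((c,yaw),open('g.pkl','wb'))
E
```

```text
[[0.5013 0.2569 0.06  ]
 [0.513  0.2585 0.06  ]
 [0.5049 0.2166 0.06  ]
 [0.5173 0.2184 0.06  ]]
tab [0.50915181 0.23761474 0.06      ] 0.0404473575782429 0.09795955039132004
[0.50917591 0.23770737] 0.11272977519566002
jar [[ 0.57948938 -0.37894438  0.05      ]] loupe [[ 0.35241967 -0.35347979  0.006     ]] pen [[ 0.3088743   0.00344559  0.007     ]
 [ 0.44323924 -0.02341065  0.007     ]]
[0.50927995 0.23774382 0.05036311] [-3.14148823e+00 -4.55744097e-04  1.12660683e-01] 0.011288479282786014 [-1.19888598 -1.15087972  5.32048765] 4.9083
[0.50907463 0.23766842 0.1296162 ] 0.011481302414047705 -7.764299481220224
```

```bash
python3 - <<'E'
from h import *
import pickle
o=[np.pi,0,.162]; c=[.5339,.0089]
m.movep([*c,.16],o); m.servo_line([*c,.105],.08); m.pause(.3)
s=m.observe(); print(s['eef_pos'],s['eef_rot'],s['wrist_force'],s['time'])
im=m.capture('wrist'); rgb2png('wh',im); pickle.dump(s,open('h.pkl','wb'))
cv2.imwrite('pics/wh2.png',cv2.resize(cv2.cvtColor(im,cv2.COLOR_RGB2BGR)[130:400,140:500],None,fx=2.2,fy=2.2,interpolation=2))
E
```

```text
[0.53399496 0.00887178 0.10532194] [ 3.14141903e+00 -5.26668494e-04  1.62042512e-01] [-0.52682988 -0.25334043 -3.42201223] 8.225
```

View pics/wh2.png

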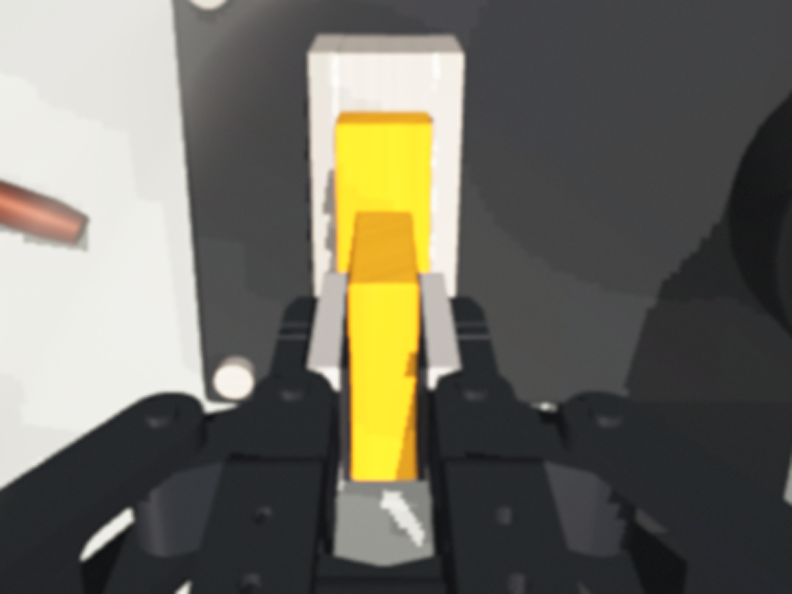

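```bash
python3 - <<'E'
from h import *
import pickle
s=pickle.load(open('h.pkl','rb')); f=lambda a: np.array(a)/2.2+[140,130]-.3
c=np.array([.5339,.0089]); y=.162; Rm=np.array([[np.cos(y),np.sin(y)],[-np.sin(y),np.cos(y)]])
for n,p,z in (('bar',[[337,122],[432,122],[337,262],[431,262]],.081),('block',[[310,52],[463,52],[314,262],[458,262]],.042),('tabtop',[[350,283],[417,283],[352,480],[416,480]],.1148)):
    print(n,((plane('wrist',f(p),z,s)[:,:2]-c)@Rm.T).round(4).tolist())
E
```

```text
bar [[-0.0098, 0.0382], [0.0094, 0.0382], [-0.0104, 0.007], [0.0098, 0.007]]
block [[-0.0186, 0.0453], [0.0193, 0.0452], [-0.0192, -0.0121], [0.0198, -0.0121]]
tabtop [[-0.006, 0.0196], [0.0053, 0.0196], [-0.0062, -0.0209], [0.0056, -0.0209]]
```

Bar end sits at +38.2 mm and block end at +45.2 mm, against 38 and 45 nominal, so the rest is aligned. Now I feel my way down.

```bash
python3 - <<'E'
from h import *
o=[np.pi,0,.162]; c=[.5339,.0089]
m.servo_line([*c,.094],.02,force_limit=5)
hit=m.servo_line([*c,.084],.007,force_limit=4.5)
s=m.observe(); print(hit,s['eef_pos'],s['wrist_force'],s['wrist_torque'],s['time'])
E
```

```text
True [0.53388577 0.00891982 0.08696633] [0.7076081  0.16546296 4.4385431 ] [-0.02131628  0.00999962 -0.01577642] 9.9333
```

Contact came at 37 mm tip height, which is the ejector bar rather than the block top at 42 mm, so the teeth are in their slots. Next I press home.

```bash
python3 - <<'E'
from h import *
c=[.5339,.0089]
for z in (.083,.080,.0785,.0775,.0765,.0755):
    hit=m.servo_line([*c,z],.008,force_limit=16)
    s=m.observe(); print(z,hit,s['eef_pos'].round(4),s['wrist_force'].round(1),s['opening'].round(4),s['time'])
    if s['wrist_force'][2]>20 or hit: break
E
```

```text
Traceback (most recent call last):
AttributeError: 'float' object has no attribute 'round'
```

```bash
python3 - <<'E'
from h import *
c=[.5339,.0089]
for z in (.083,.080,.0785,.0775,.0765,.0755):
    hit=m.servo_line([*c,z],.008,force_limit=14)
    s=m.observe(); print(z,hit,s['eef_pos'].round(4),s['wrist_force'].round(1),s['opening'],s['time'])
    if s['wrist_force'][2]>20 or hit: break
E
```

```text
0.083 False [0.5339 0.0089 0.083 ] [ 0.3 -0.7  3.5] 0.011602767156201663 10.775
0.08 False [0.5339 0.0089 0.08  ] [ 1.  -0.   2.3] 0.010943698072086738 11.3
0.0785 False [0.5339 0.0089 0.0784] [1.5 0.5 1.9] 0.011232092258051028 11.6333
0.0775 True [0.534  0.0089 0.0784] [-1.1  0.6  6.9] 0.010891654932127426 11.8417
```

```bash
python3 - <<'E'
from h import *
c=[.5339,.0089]
hit=m.servo_line([*c,.0768],.005,force_limit=15); s=m.observe(); print(hit,s['eef_pos'].round(4),s['wrist_force'].round(1))
p=s['eef_pos']; m.servo_line([*c,p[2]+.0003],.01)
m.gripper_to(.04); m.pause(.2); m.servo_line([*c,.18],.1); m.pause(.2)
s=m.observe(); print(s['eef_pos'],s['time']); im=m.capture('wrist')
rgb2png('wp',im)
a=cv2.cvtColor(m.capture('scene'),cv2.COLOR_RGB2BGR)
side=cv2.cvtColor(m.capture('side'),cv2.COLOR_RGB2BGR)
w=cv2.cvtColor(im,cv2.COLOR_RGB2BGR)
rs=lambda i:cv2.resize(i,(400,300),interpolation=2)
cv2.imwrite('pics/c4.png',np.vstack([np.hstack([rs(a[160:280,220:380]),rs(side[150:270,210:370])]),np.hstack([rs(w[50:350,120:520]),rs(w[120:300,200:440])])]))
import pickle; pickle.dump(s,open('p.pkl','wb'))
E
```

```text
True [0.5339 0.0089 0.0784] [-1.   0.   5.9]
[0.5337871  0.00888918 0.17952125] 14.2917
```

View pics/c4.png

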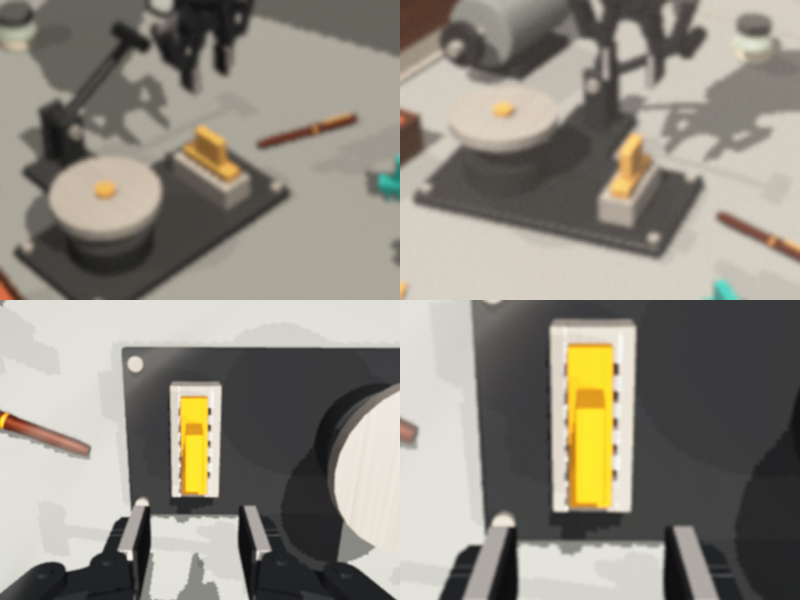

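```bash
python3 - <<'E'
from h import *
O=np.array([.5343,.0057]); y=.162; ex=np.array([np.cos(y),np.sin(y)]); ey=np.array([-ex[1],ex[0]])
G=lambda a,dx=0:np.r_[O+ex*(.095-.13*np.cos(a)+dx)-.15*ey,.075+.13*np.sin(a)]
print(G(.6),project('scene',G(.6)),'seen ~',[182/3.8+225,38/3.8+165])
o=[np.pi,0,y]
m.gripper_to(0.0,40)
g=G(.6,-.003); m.movep([*g[:2],.23],o)
hit=m.servo_line([*g[:2],g[2]+.024],.03,force_limit=3); s=m.observe(); print(hit,s['eef_pos'],s['wrist_force'],s['time'])
E
```

```text
[ 0.54636119 -0.14431887  0.14840352] [[269.78943651 172.55869474]] seen ~ [272.89473684210526, 175.0]
False [ 0.54343266 -0.14482579  0.17253616] [0.28396969 0.28361848 0.76612584] 17.6667
```

```bash
python3 - <<'E'
from h import *
rs=lambda i:cv2.resize(i,(400,400),interpolation=2)
a=m.capture('scene');b=m.capture('side');rgb2png('sl',a);rgb2png('sd',b)
s=m.observe();tip=s['eef_pos']-[0,0,.019];print(s['wrist_force'],project('scene',tip),project('side',tip))
i=np.hstack([rs(a[120:220,220:320]),rs(b[110:210,260:360])]);rgb2png('c5',i)
E
```

```text
[-0.01063161  0.2323917   0.30201172] [[270.44035495 170.72653431]] [[325.41009296 161.73241915]]
```

View pics/c5.png

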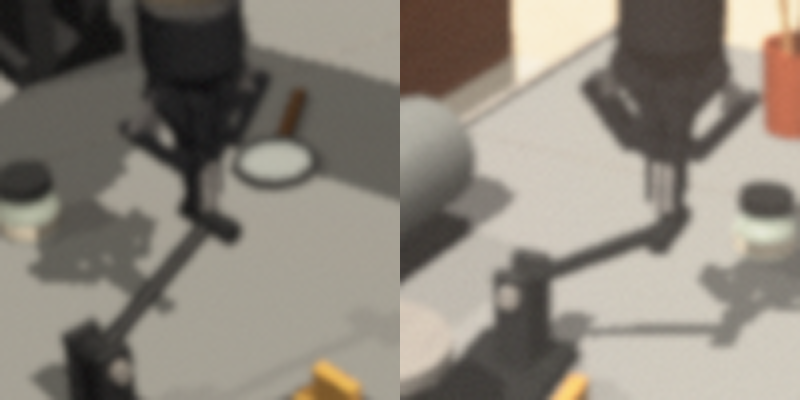

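```bash
python3 - <<'E'
from h import *
O=np.array([.5343,.0057]); y=.162; ex=np.array([np.cos(y),np.sin(y)]); ey=np.array([-ex[1],ex[0]])
G=lambda a,dx=0:np.r_[O+ex*(.095-.13*np.cos(a)+dx)-.15*ey,.075+.13*np.sin(a)+.029]
for a in np.arange(.53,-.14,-.06):
    hit=m.servo_line(G(a,-.003),.03,force_limit=25); s=m.observe()
    print(round(a,2),hit,s['eef_pos'].round(4),(s['eef_pos']-G(a,-.003)).round(4)[2],s['wrist_force'].round(1),s['time'])
    if hit or s['wrist_force'][2]>30: break
E
```

```text
0.53 False [ 0.5384 -0.1456  0.1697] -0.0001 [ 0.6 -1.4  0. ] 18.1
0.47 False [ 0.5348 -0.1462  0.1627] -0.0002 [-1.  -1.1 -0.4] 18.5083
0.41 False [ 0.5316 -0.1467  0.1557] -0.0001 [-0.5 -0.3 -0.6] 18.9167
0.35 False [ 0.5288 -0.1472  0.1485] -0.0001 [ 0.4 -0.1  0.5] 19.325
0.29 False [ 0.5264 -0.1476  0.1411] -0.0001 [ 0.2  0.2 -0.9] 19.7333
0.23 False [ 0.5245 -0.1479  0.1335] -0.0001 [ 0.3 -0.3  0.4] 20.1417
0.17 False [ 0.5229 -0.1481  0.1259] -0.0001 [0.2 0.7 0.2] 20.55
0.11 False [ 0.5219 -0.1483  0.1181] -0.0002 [ 0.5  0.4 -0.1] 20.9583
0.05 False [ 0.5212 -0.1484  0.1103] -0.0002 [ 0.4 -0.5 -0.2] 21.3667
-0.01 False [ 0.5211 -0.1484  0.1024] -0.0003 [0.5 0.5 0.1] 21.775
-0.07 False [ 0.5214 -0.1484  0.0946] -0.0003 [-0.6  0.5  0.4] 22.1833
-0.13 True [ 0.5219 -0.1484  0.0907] 0.0036 [-4.9 -0.4 13.3] 22.4417
```

```bash
python3 - <<'E'
from h import *
p=m.observe()['eef_pos']
hit=m.servo_line([p[0],p[1],.086],.01,force_limit=18); s=m.observe(); print(hit,s['eef_pos'],s['wrist_force'])
m.servo_line([p[0],p[1],.24],.12); m.pause(.2)
rs=lambda i:cv2.resize(i,(400,400),interpolation=2)
a=m.capture('scene');b=m.capture('side');rgb2png('sl2',a);rgb2png('sd2',b)
rgb2png('c6',np.hstack([rs(a[150:280,220:350]),rs(b[140:270,210:340])])); print(m.observe()['time'])
E
```

```text
True [ 0.5218357  -0.14837554  0.09077276] [-3.74021175 -0.10958495 10.48621096]
24.3917
```

View pics/c6.png

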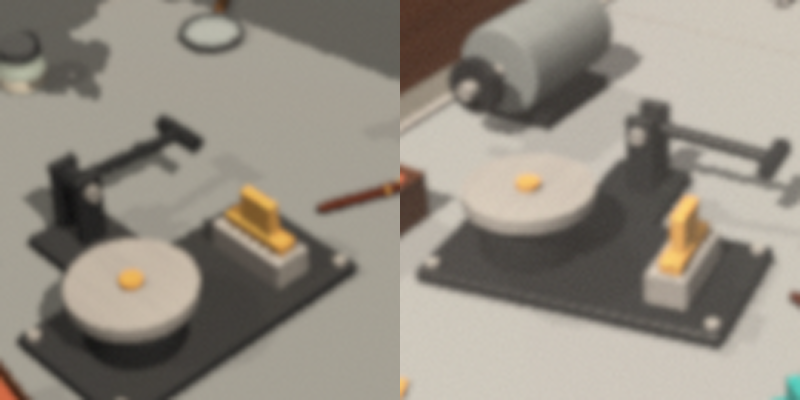

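```bash
python3 - <<'E'
from h import *
O=np.array([.5343,.0057]); y=.162; ex=np.array([np.cos(y),np.sin(y)]); ey=np.array([-ex[1],ex[0]])
G=lambda a:np.r_[O+ex*(.095-.13*np.cos(a))-.15*ey,.075+.13*np.sin(a)]
H=lambda z:np.r_[O+ex*.15,z]
for n,f0,f1 in (('scene','scene0','sl2'),('side','side0','sd2')):
    print(n,'pred grip',project(n,[G(.6),G(.1),G(0),G(-.1)]).round(1).tolist(),'pred hub up/down',project(n,[H(.100),H(.080)]).round(1).tolist())
    for f in (f0,f1):
        h=cv2.cvtColor(cv2.imread(f'pics/{f}.png'),cv2.COLOR_BGR2HSV); mk=cv2.inRange(h,(12,130,120),(28,255,255))
        k,l,s,c=cv2.connectedComponentsWithStats(mk); p=project(n,H(.09))[0]
        i=1+np.argmin(np.linalg.norm(c[1:]-p,axis=1)); print(f,'hub',c[i].round(1),s[i,4])
print('grip seen scene',[180/400*130+220,134/400*130+150],'side',[774/1-400 and (774-400)/400*130+210,158/400*130+140])
E
```

```text
scene pred grip [[269.8, 172.6], [276.6, 185.9], [277.0, 189.3], [277.1, 192.7]] pred hub up/down [[261.2, 234.5], [261.7, 240.1]]
scene0 hub [261.5 235.8] 29
sl2 hub [262.1 240.5] 30
side pred grip [[324.4, 163.2], [331.0, 183.1], [331.1, 187.1], [330.7, 190.9]] pred hub up/down [[250.5, 192.4], [250.9, 198.7]]
side0 hub [250.9 193.8] 15
sd2 hub [251.3 199.1] 15
grip seen scene [278.5, 193.55] side [331.55, 191.35]
```

```bash
python3 - <<'E'
from h import *
a=m.hand_in(); print(a)
E
```

```text
the job is handed in; nothing more can be done
None
```

The rest is fully home in the slotted block and the lever is down on its stop. I handed the job in at about 24 s of the 64 s allowed, with the gripper clear of everything.

**Rest:**
- I picked up the smaller yellow rest. Its bar measured about 77 mm long by 20 mm wide.
- The wrist camera put the block about 3 mm towards +y from nominal, and the slots at a 13.0 mm pitch.
- Going down, first contact was at the ejector bar's height (tip 37 mm above the bench), so the teeth were in their slots.
- I pressed to a hard stop at exactly the home height, with at most about 15 N added and 7 N read after stopping. Pictures taken after release and after the lever push show the bar flush on the block.

**Lever:**
- I pushed it along its arc until it stopped hard, with the tool at 90.7 mm against 91 mm expected. A second press of 18 N did not move it further.
- Afterwards the grip and the wheel hub were within about 1.5 px of their fully lowered positions in both fixed views.

**What disagreed:**
- The fingertips met no measurable force about 5 mm below where I expected to touch the grip bar.
- The 7 N lever resistance never showed in the readings on the way down. I read the force only at the end of each step, so I can't say where contact began.
- The hub moved 4.7 to 5.3 px instead of the 5.6 to 6.3 px predicted. Most of that gap is in where it started, so the lever may have begun slightly below its upper stop.

I did not measure the bystanders again. I touched none of them, and those visible in the last pictures looked unmoved.

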